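# Lock the parts basket's lid and lift it level out of its stand

## Robot

A 6-joint arm with a two-finger parallel gripper is mounted at the origin on the work surface. World frame = base frame: x ahead of the robot, y to its left, z up, the work surface at z = 0. Lengths are in m, angles in rad, forces in N, time in s.
With the tool pointing down it reaches from about 0.375 to 0.925 m from the base axis. Payload 5.7 kg.
Tool frame: the origin (TCP) lies on the mounting face of the last link; the fingertips stand 182 mm ahead of it and the grasp point (between the pads) lies 163 mm ahead of it; z points along the fingers, x is the direction in which the jaws open and shut, and the axes are right-handed (so a half turn about z gives the same grasp; the last joint's range is limited). The gripper opens to 88 mm and grips with 3 to 60 N. Pads are 20 mm wide; open, the fingers measure 115 mm over their backs; the gripper's body (75 mm by 178 mm) begins 61 mm behind the grasp point.
Start: joints at [-1.375, 0.359, 1.51, -0, 1.272, -0.115], TCP at [0.183, -0.571, 0.405] pointing down, gripper open.
Joint ranges: [-2.97, 2.97], [-1.01, 2.36], [0.21, 2.38], [-0.96, 4.11], [0.2, 2.71], [-2.98, 2.98]. Speed limits (rad/s): [2.39, 2.39, 3.14, 3.14, 3.14, 3.14].

## Interface

Orientations are given as a unit quaternion [w, x, y, z].
In Python, from rig import get_obs, snapshot, calibration, hand_in, trace, mark_of gives the robot as it stands.
- The arm moves only by the shell command python3 -m inch 'ROWS' [FORCE]. ROWS is JSON, a list of rows, each a list of 7 numbers: the shift along the tool's x, y, z in mm, then the turn, a rotation vector about the tool's x, y, z in rad, then the opening, from 0 (shut) to 1 (fully open). A call has exactly 10 rows; each row shifts and turns the commanded pose from where the row before left it, along the tool's axes as they then stand; what a row does not reach is not made up. A row lasts 1/12 s, in which the tool goes at most 41.7 mm and 7.16 degrees, less where a joint would pass 70% of its speed; a pose out of reach is approached as far as the arm can. A call is refused whole if a number of a shift passes 41.7 or a number of a turn 0.125, either way. A call with a gripper value outside its range is refused whole. The fingers move at their own pace and stop on an object; FORCE is the grip in N (left out, the last holds). Time passes only in rows, so rows that do not move let the fingers close, or fill a call up. It gives the time, the measured TCP pose, the force and the opening at its end, in the units of the state.
- get_obs(): the state, without advancing time (a new reading comes with each control period).
- snapshot(name): name is "side" or "top"; returns (picture, depth): 384x512x3 uint8, red, green, blue; 384x512 float32, m along the optical axis (not along the pixel's ray), 0 where there is no reading.
- calibration(name): a dict with "intrinsics" (3x3 intrinsics, pixels), "R" (3x3) and "t" (3): a world point X has camera coordinates R X + t. Camera axes: x right, y down, z forward; pixel columns grow to the right and rows downward; lengths in m; the calibration is good to about 2 mm. A picture is of the moment at which its call begins. calibration takes no time and is no camera call.
- hand_in(): hands the job in, once; it reports no verdict.
Trained networks look in the newest picture that a camera, given by its name, has taken for a name from the list of things; names that differ only in an ending like _2 or _b are one class to them, and where a whole thing is asked for, a point or a joint stands for the part that bears it (a point fixed in the world has none). Each returns a list of dicts, best first, with "confidence" (0 to 1); they miss things now and then, are a little off and sometimes report something else, mostly with a low value. They report only what shows in the picture. A call takes as long as a camera call. They do not tell look-alikes from the thing itself.
- trace(camera, thing): "mask" (384x512 bool, what is visible of it).
- mark_of(camera, thing): "xyz" ([x, y, z] in m, in world coordinates, good to about 4 mm: a listed point, or the origin of a listed thing).
The state is a dict: "time": time; "joint_pos": joint angles; "joint_velocities": joint speeds; "tau": joint torques, N m; "position": TCP position; "tcp_rot": TCP orientation; "wrist_force": force on the tool from outside, world axes, zero at the start; "moment": the same for the moment, N m; "finger_gap": opening from 0.0 (shut) to 1.0 (fully open).
Only numpy, scipy, OpenCV 4.12 (cv2) and the standard library are available. Lean on these libraries where they do the work, as an engineer would, in place of code of your own. Each camera call takes 0.05 s, during which the arm holds its last target. There are 200 camera calls.

## Task

Turn the lock ring on the lidded parts basket clockwise to its locked mark while the basket still sits in its stand; then take the basket by the grip bar on its lid, lift it straight up about 10 cm above the stand without tipping it, and keep it there, steady and level. The program finishes while still holding the basket in the air; leave the open basket and the other things on the bench where they are.

Things in the scene. Friction and masses are not known exactly. Their poses are not given: they have to be found in the camera images.
- basket: lidded parts basket of perforated steel, loose, 0.4 to 0.8 kg with its ring: square foot 110 x 110 x 6 mm, round can 92 mm across, flat lid with its top 110 mm above the underside. Origin: centre of the underside, z up. On the lid stands a grip bar (see basket_grip). The foot sits in the square recess of its stand with 3 mm play each side, so the basket cannot turn with the ring
- basket_mid (a point): point on the basket's vertical axis half-way up, 82 mm above its underside; axes as the basket's
- basket_grip (a point): centre of the grip bar over the middle of the lid, on the basket's vertical axis, 152 mm above its underside; the bar is 60 mm long along the basket's x, 14 mm thick along y, 22 mm high, on two legs at its ends, with 31 mm free between the lid and the bar
- lock_ring (a joint): angle of the lock ring, which is captive round the lid's rim (112 mm outside, 14 mm high) and turns about the basket's vertical axis; it grows clockwise seen from above; it starts between 0 and 0.35, the locked mark is at 1.0 (within 0.1 is locked), a stop is at 1.1. It turns with light friction (0.05 N m, about 1 N at the pin) and stays where it is left
- ring_pin (a point): grasp point of the ring's upright round pin, 12 mm in diameter, 58 mm from the basket's axis, 142 mm above the basket's underside; the pin stands free from 108 to 159 mm above the underside. Seen from above the pin stands at 1.5 minus the joint angle, measured anticlockwise from the basket's x
- lock_mark (a point): locked mark: outer end of a raised radial rib on the lid top, 44 mm from the axis at 0.5 rad anticlockwise from the basket's x; at the locked mark the pin stands in line with this rib
- stand_a: steel stand of the lidded basket, fixed: 134 x 134 mm plate 6 mm thick with a raised rim, 24 mm high in all; origin at the centre of the underside
- stand_a_floor (a point): centre of the floor of that stand's recess, 6 mm above the bench; the basket stands here
- open_basket: second basket, without lid or ring, 72 mm high on a 110 mm square foot, holding bolts, in a stand of its own beside the first; origin at the centre of the underside; leave it
- hammer: hammer lying on the bench; leave it
- wrench: wrench lying between the two stands; leave it
- screwdriver: screwdriver lying on the bench; leave it
- tube_offcut: short upright copper tube, 52 mm across, 70 mm high; leave it
- oil_bottle: closed bottle, 60 mm across, 150 mm high; leave it
- channel: folded sheet channel, 90 x 60 x 50 mm; leave it
Not all that is in view belongs to the job. Leave any blue or red look-alike of the stand_a alone.

How it is judged:
On the way, in this order (a step that is already met when the one before it is completed fails the run):
1. the lock ring is at its locked mark while the basket still sits upright in its stand (value of joint lock_ring above 0.9 rad and height (world z) of basket_mid below 0.1 m and horizontal distance between basket_mid and stand_a_floor below 0.015 m), for 0.2 s.
2. the locked basket is in the air above its stand, held by its grip bar (value of joint lock_ring above 0.9 rad and height (world z) of basket_mid between 0.158 and 0.248 m and horizontal distance between basket_mid and stand_a_floor below 0.05 m and contact force between the fingers and basket above 2 N and contact force between basket and stand_a below 0.1 N and distance between the grasp point and basket_grip below 0.04 m), for 0.2 s.
At the end, for the whole second after the job is handed in: Fingers hold the basket by its grip bar (over 2 N, within 40 mm of its centre), 70 to 160 mm above where it stood and within 50 mm sideways of its stand, tilted under 0.1 rad, at rest (0.03 m/s, 0.2 rad/s), not touching the stand, lock ring within 0.1 rad of its locked mark (all of step 2 and angle between basket_mid's own z axis and vertical below 0.1 rad and linear speed of basket below 0.03 m/s and angular speed of basket below 0.2 rad/s); the arm keeps its last pose, push and grip.
It fails at once if the basket is tipped more than 0.35 rad (angle between basket_mid's own z axis and vertical above 0.35 rad).
It fails at once if another thing on the bench is moved more than 30 mm (distance of any of open_basket, hammer, wrench, screwdriver, tube_offcut, oil_bottle, channel from where it was at the start of the episode above 0.03 m).
It also fails if it takes over 48 s, if anything falls off the work surface, if the arm or the gripper's body presses on something with over 40 N, if the wrist force passes 120 N, or if a joint passes its speed limit or range.

## Working session

There is one attempt and no reset: what is moved stays moved. The work goes in short steps, Python scripts to look and compute and a shell command to move; the robot and the scene stay as the last step left them, time stands still between calls to the robot, and variables do not carry over. Pictures are saved under pics/ and viewed, about 8 in all and at most 12, crops included, and the job is handed in when it is done.

```bash
mkdir -p pics; ls; cat > h.py <<'E'
import numpy as np, cv2
from rig import *
def shot(n,f):
    p,d=snapshot(n); cv2.imwrite(f'pics/{f}.png',p[:,:,::-1]); return p,d
def pix(n,X):
    c=calibration(n); q=c['R']@np.array(X)+c['t']; q=c['intrinsics']@q; return (q[:2]/q[2]).round(0)
E
python3 - <<'E'
from h import *
a,_=shot('side','side0'); b,_=shot('top','top0')
for n in('side','top'):
    for t in ('basket','basket_grip','basket_mid','ring_pin','lock_mark','stand_a','stand_a_floor','open_basket'):
        for r in mark_of(n,t)[:3]: print(n,t,round(r['confidence'],2),np.round(r['xyz'],3),pix(n,r['xyz']))
print(get_obs())
E
```

```text
pics
side basket 0.86 [ 0.593 -0.187  0.008] [219. 187.]
side basket_grip 0.68 [ 0.592 -0.196  0.156] [218. 147.]
side basket_grip 0.56 [ 0.531 -0.204  0.148] [237. 149.]
side basket_mid 0.79 [ 0.592 -0.189  0.09 ] [219. 166.]
side ring_pin 0.76 [ 0.533 -0.203  0.15 ] [236. 149.]
side lock_mark 0.7 [ 0.556 -0.162  0.116] [228. 163.]
side stand_a 0.81 [ 0.347  0.124 -0.001] [291. 245.]
side stand_a 0.81 [ 0.183 -0.344 -0.003] [334. 174.]
side stand_a 0.65 [ 0.351 -0.175  0.005] [289. 192.]
side stand_a_floor 0.96 [ 0.586 -0.187  0.007] [221. 188.]
side stand_a_floor 0.94 [0.348 0.124 0.009] [291. 242.]
side stand_a_floor 0.79 [ 0.356 -0.18   0.004] [288. 192.]
side open_basket 0.55 [0.566 0.186 0.007] [212. 253.]
top basket 0.96 [ 0.589 -0.189  0.007] [321. 159.]
top basket_grip 0.97 [ 0.587 -0.19   0.158] [329. 148.]
top basket_grip 0.54 [0.49  0.372 0.002] [151. 193.]
top basket_mid 0.67 [ 0.59  -0.192  0.089] [326. 153.]
top ring_pin 0.69 [ 0.535 -0.205  0.146] [335. 167.]
top ring_pin 0.63 [ 0.55 -0.16  0.12] [318. 164.]
top ring_pin 0.56 [ 0.59  -0.193  0.004] [322. 159.]
top loc
[... 468 characters left out ...]
] [151. 194.]
{'time': 0.9, 'joint_pos': array([-1.37507355e+00,  3.58790667e-01,  1.51035210e+00,  5.03061033e-06,
        1.27248800e+00, -1.15106460e-01]), 'joint_velocities': array([-0.00081325, -0.0006903 ,  0.0013905 ,  0.00088538,  0.00094871,
        0.00089844]), 'tau': array([ 1.70000254e-03, -5.15306425e+01, -2.71130329e+01,  6.76452275e-02,
        2.45175016e-02, -3.62182902e-05]), 'position': array([ 0.18350077, -0.57126098,  0.40464661]), 'tcp_rot': array([-1.46856638e-05,  8.08036767e-01, -5.89132058e-01, -1.23741667e-05]), 'wrist_force': array([-0.09802288, -0.49145979, -0.47145264]), 'moment': array([-0.06189306,  0.0341856 , -0.01810363]), 'finger_gap': 0.9996615670306258}
```

```bash
python3 - <<'E'
import cv2,numpy as np
a=cv2.imread('pics/side0.png');b=cv2.imread('pics/top0.png')
cv2.imwrite('pics/top0_v.png',cv2.resize(b,(768,576)))
r=lambda i,x,y:cv2.resize(i[y:y+100,x:x+100],(400,400),interpolation=cv2.INTER_CUBIC)
cv2.imwrite('pics/crops.png',np.hstack([r(a,170,115),r(b,275,100)]))
E
```

```text
(no output)
```

View pics/top0_v.png

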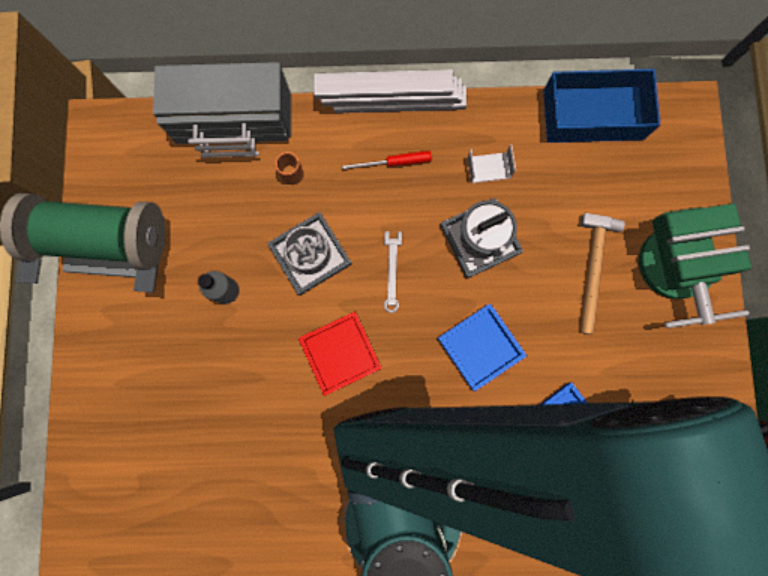

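View pics/crops.png

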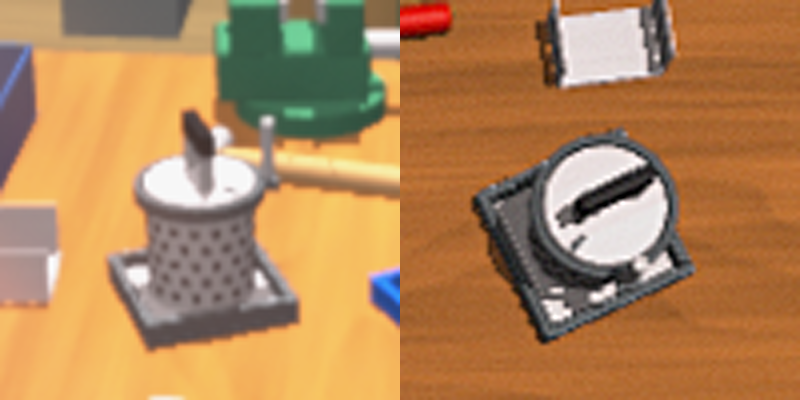

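The candidates, by top-picture pixel, are: the grey stand with the lidded basket (321,159), the open basket in its grey stand (207,168), blue trays (321,232) and about (375,265), and a red tray (227,235). I choose the grey stand with the lid, bar and pin. The crop shows the black grip bar, the rib towards the lower left, and the pin to the right of the bar in the side view. Next I'll measure the yaw and the pin angle.

```bash
cat >> h.py <<'E'
def cloud(n,d):
    c=calibration(n);K=c['intrinsics'];v,u=np.indices(d.shape)
    P=np.stack([(u-K[0,2])/K[0,0]*d,(v-K[1,2])/K[1,1]*d,d],-1)
    return (P-c['t'])@c['R']
E
cat > m.py <<'E'
from h import *
C=np.array([.590,-.190])
for n in('top','side'):
    p,d=snapshot(n);P=cloud(n,d)
    r=np.hypot(P[...,0]-C[0],P[...,1]-C[1]); ok=d>0
    bar=P[ok&(r<.04)&(P[...,2]>.15)&(P[...,2]<.185)]
    if len(bar)>5:
        w,V=np.linalg.eigh(np.cov(bar[:,:2].T));print(n,'bar',len(bar),bar.mean(0).round(4),bar[:,2].max().round(3),np.degrees(np.arctan2(V[1,1],V[0,1])).round(1),w**.5)
    lid=P[ok&(r<.046)&(P[...,2]>.11)&(P[...,2]<.125)];
    if len(lid)>5: print('lid',len(lid),(lid.min(0)+lid.max(0)).round(4)/2)
    pin=P[ok&(r>.046)&(r<.07)&(P[...,2]>.13)&(P[...,2]<.18)]
    if len(pin): m=pin.mean(0);print(n,'pin',len(pin),m.round(4),np.degrees(np.arctan2(m[1]-C[1],m[0]-C[0])))
    for t in('basket_grip','ring_pin','lock_mark','basket_mid'):
        for q in mark_of(n,t)[:1]: print(n,t,round(q['confidence'],2),np.round(q['xyz'],4))
E
python3 m.py
```

```text
top bar 120 [ 0.5889 -0.1864  0.166 ] 0.173 113.2 [0.00438649 0.01790721]
lid 563 [ 0.58985 -0.18995  0.11675]
top pin 26 [ 0.533  -0.2012  0.1564] -168.85475887972635
top basket_grip 0.6 [ 0.5871 -0.1905  0.156 ]
top ring_pin 0.91 [ 0.5362 -0.2049  0.1447]
top lock_mark 0.59 [ 0.5522 -0.1601  0.1208]
top basket_mid 0.62 [ 0.5871 -0.1919  0.0851]
side bar 70 [ 0.5877 -0.1789  0.1627] 0.173 117.2 [0.00433672 0.01873868]
lid 229 [ 0.5902  -0.18955  0.1171 ]
side pin 33 [ 0.5334 -0.1986  0.1497] -171.38585906093118
side basket_grip 0.71 [ 0.5924 -0.1986  0.1557]
side ring_pin 0.65 [ 0.5339 -0.2024  0.1492]
side lock_mark 0.76 [ 0.5545 -0.1628  0.114 ]
side basket_mid 0.76 [ 0.5907 -0.1904  0.0904]
```

```bash
python3 -m inch '[[-18,-33,0,0,0,0,0.6],[-18,-33,0,0,0,0,0.6],[-18,-33,0,0,0,0,0.6],[-18,-33,0,0,0,0,0.6],[-18,-33,0,0,0,0,0.6],[-18,-33,0,0,0,0,0.6],[-18,-33,0,0,0,0,0.6],[-18,-33,0,0,0,0,0.6],[-18,-33,0,0,0,0,0.6],[-18,-33,0,0,0,0,0.6]]' 10; python3 -m inch '[[-16,-29,0,0,0,0,0.6],[-16,-29,0,0,0,0,0.6],[-16,-29,0,0,0,0,0.6],[-16,-30,0,0,0,0,0.6],[0,0,0,0,0,0.1,0.6],[0,0,0,0,0,0,0.6],[0,0,10,0,0,0,0.6],[0,0,10,0,0,0,0.6],[0,0,0,0,0,0,0.6],[0,0,0,0,0,0,0.6]]'
```

```text
time: 2.23
position: [0.4436, -0.2974, 0.4049]
tcp_rot: [0.0, 0.808, -0.589, 0.0]
wrist_force: [-0.6, -1.0, -0.3]
finger_gap: 0.6
time: 3.07
position: [0.5334, -0.2028, 0.3833]
tcp_rot: [0.0, 0.777, -0.629, -0.001]
wrist_force: [-0.5, -0.5, 0.2]
finger_gap: 0.603
```

```bash
python3 - <<'E'
from h import *
a,_=shot('side','s1');b,_=shot('top','t1')
for n in('side','top'):
    for t in('ring_pin','basket_mid'):
        for q in mark_of(n,t)[:1]: print(n,t,round(q['confidence'],2),np.round(q['xyz'],4))
r=lambda i,x,y:cv2.resize(i[y:y+110,x:x+110,::-1],(400,400),interpolation=cv2.INTER_CUBIC)
cv2.imwrite('pics/c1.png',np.hstack([r(a,170,100),r(b,275,100)]))
E
```

```text
side ring_pin 0.67 [ 0.5336 -0.2055  0.15  ]
side basket_mid 0.79 [ 0.5911 -0.1905  0.0886]
top basket_mid 0.7 [ 0.5877 -0.1909  0.0845]
```

View pics/c1.png

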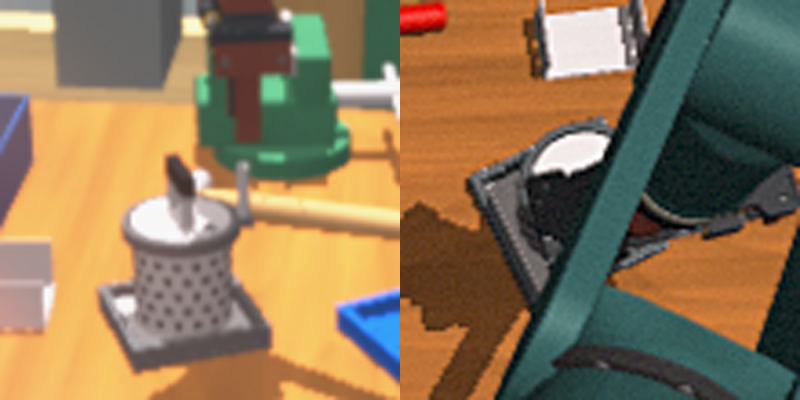

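The side crop shows the finger (243,125) right above the pin (243,180). Next I lower and then close.

```bash
python3 -m inch '[[0,0,12,0,0,0,0.6],[0,0,12,0,0,0,0.6],[0,0,12,0,0,0,0.6],[0,0,12,0,0,0,0.6],[0,0,12,0,0,0,0.6],[0,0,6,0,0,0,0.6],[0,0,4,0,0,0,0.6],[0,0,0,0,0,0,0.6],[0,0,0,0,0,0,0.6],[0,0,0,0,0,0,0.6]]'; python3 -m inch '[[0,0,0,0,0,0,0.3],[0,0,0,0,0,0,0.3],[0,0,0,0,0,0,0.0],[0,0,0,0,0,0,0],[0,0,0,0,0,0,0],[0,0,0,0,0,0,0],[0,0,0,0,0,0,0],[0,0,0,0,0,0,0],[0,0,0,0,0,0,0],[0,0,0,0,0,0,0]]' 10
```

```text
time: 4.2
position: [0.5348, -0.2024, 0.3154]
tcp_rot: [-0.0, 0.778, -0.629, 0.001]
wrist_force: [-0.0, -0.2, -0.4]
finger_gap: 0.595
time: 5.03
position: [0.5344, -0.2023, 0.3147]
tcp_rot: [0.0, 0.778, -0.629, -0.0]
wrist_force: [-1.1, -0.9, -0.5]
finger_gap: 0.132
```

```bash
python3 -m inch '[[-5,-0.2,0,0,0,0.087,0],[-5,-0.2,0,0,0,0.087,0],[-5,-0.2,0,0,0,0.087,0],[-5,-0.2,0,0,0,0.087,0],[-5,-0.2,0,0,0,0.087,0],[-5,-0.2,0,0,0,0.087,0],[-5,-0.2,0,0,0,0.087,0],[-5,-0.2,0,0,0,0.087,0],[0,0,0,0,0,0,0],[0,0,0,0,0,0,0]]'; python3 - <<'E'
from h import *
a,_=shot('side','s2')
for t in('ring_pin','basket_mid','lock_mark','basket_grip'):
    for q in mark_of('side',t)[:2]: print(t,round(q['confidence'],2),np.round(q['xyz'],4))
print(get_obs()['wrist_force'],get_obs()['moment'],get_obs()['joint_pos'])
cv2.imwrite('pics/c2.png',cv2.resize(a[90:220,150:280,::-1],(520,520),interpolation=cv2.INTER_CUBIC))
E
```

```text
time: 5.87
position: [0.5394, -0.163, 0.3146]
tcp_rot: [-0.0, -0.518, 0.856, 0.001]
wrist_force: [-2.4, 0.8, 3.2]
finger_gap: 0.133
ring_pin 0.75 [ 0.5381 -0.1609  0.149 ]
basket_mid 0.82 [ 0.5914 -0.1894  0.0868]
lock_mark 0.56 [ 0.5561 -0.162   0.1165]
lock_mark 0.51 [ 0.5044 -0.4272  0.005 ]
basket_grip 0.86 [ 0.5946 -0.1958  0.1571]
[-3.32799197  1.42940543  4.70925595] [ 0.43397001  0.50103691 -0.00318711] [-4.16651553e-01  4.04331607e-01  1.69131133e+00  3.73032328e-04
  1.04719224e+00  1.63826546e+00]
```

View pics/c2.png

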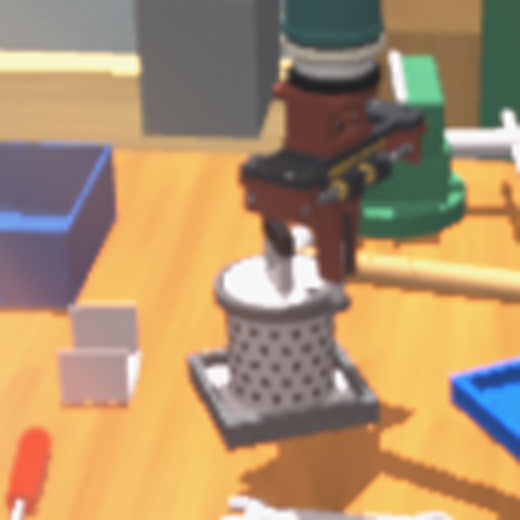

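```bash
python3 -m inch '[[-3.3,-0.1,0,0,0,0.057,0],[-3.3,-0.1,0,0,0,0.057,0],[-3.3,-0.1,0,0,0,0.057,0],[0,0,0,0,0,0,0],[0,0,0,0,0,0,0],[0,0,0,0,0,0,0],[0,0,0,0,0,0,0],[0,0,0,0,0,0,0],[0,0,0,0,0,0,0],[0,0,0,0,0,0,0]]'; python3 -m inch '[[0,0,0,0,0,0,0.4],[0,0,0,0,0,0,0.4],[0,0,0,0,0,0,0.4],[0,0,0,0,0,0,0.4],[0,0,-15,0,0,0,0.4],[0,0,-15,0,0,0,0.4],[0,0,-20,0,0,0,0.4],[0,0,-20,0,0,0,0.6],[0,0,0,0,0,0,0.6],[0,0,0,0,0,0,0.6]]'; python3 - <<'E'
from h import *
for n in('side','top'):
  a,d=shot(n,n+'3');P=cloud(n,d)
  for t in('ring_pin','basket_mid','lock_mark','basket_grip'):
    for q in mark_of(n,t)[:1]: print(n,t,round(q['confidence'],2),np.round(q['xyz'],4))
  r=np.hypot(P[...,0]-.589,P[...,1]+.19)
  pin=P[(d>0)&(r>.046)&(r<.07)&(P[...,2]>.125)&(P[...,2]<.17)]
  if len(pin): print(n,'pinpts',len(pin),pin.mean(0).round(4))
  if n=='side':cv2.imwrite('pics/c3.png',cv2.resize(a[110:200,170:260,::-1],(540,540),interpolation=cv2.INTER_CUBIC))
E
```

```text
time: 6.95
position: [0.5445, -0.1548, 0.3146]
tcp_rot: [-0.0, -0.442, 0.897, 0.001]
wrist_force: [-4.2, 2.9, 5.3]
finger_gap: 0.135
time: 7.78
position: [0.5455, -0.1553, 0.3855]
tcp_rot: [0.001, -0.442, 0.897, -0.001]
wrist_force: [-0.5, 0.0, -1.2]
finger_gap: 0.579
side ring_pin 0.62 [ 0.5425 -0.1539  0.1497]
side basket_mid 0.59 [ 0.5912 -0.1884  0.0886]
side lock_mark 0.74 [ 0.5515 -0.1589  0.1114]
side basket_grip 0.61 [ 0.5926 -0.1965  0.1551]
side pinpts 45 [ 0.5434 -0.1509  0.1471]
top ring_pin 0.42 [ 0.5459 -0.1543  0.146 ]
top basket_mid 0.91 [ 0.5926 -0.1904  0.0867]
top basket_grip 0.85 [ 0.5885 -0.1899  0.1571]
top pinpts 27 [ 0.5425 -0.1516  0.1542]
```

View pics/c3.png

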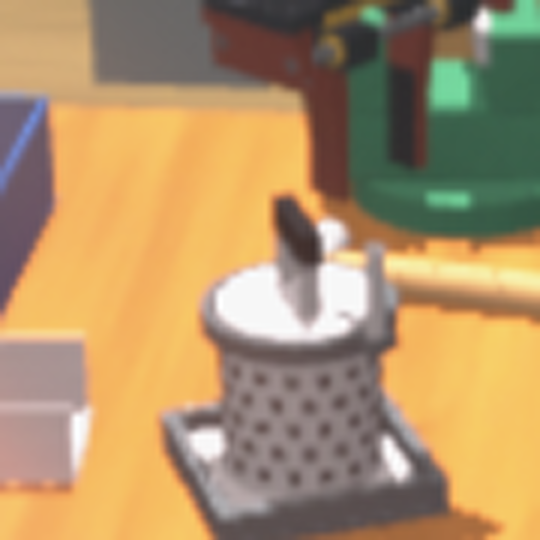

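```bash
python3 - <<'E'
from h import *
i=cv2.imread('pics/top0.png').max(2);c=calibration('top');K=c['intrinsics']
v,u=np.indices(i.shape);ray=np.stack([(u-K[0,2])/K[0,0],(v-K[1,2])/K[1,1],np.ones(i.shape)],-1)@c['R'];o=-c['R'].T@c['t']
def at(z): return o+ray*((z-o[2])/ray[...,2])[...,None]
P=at(.169);m=(i<60)&(np.hypot(P[...,0]-.589,P[...,1]+.19)<.038)
q=P[m][:,:2]
w,V=np.linalg.eigh(np.cov(q.T));print('bar',m.sum(),q.mean(0),np.degrees(np.arctan2(V[1,1],V[0,1])),w**.5)
q=(q*1000).astype(np.float32);print(cv2.minAreaRect(q))
b=[r for r in trace('top','basket_grip') ];print(len(b))
M=[r['mask'] for r in trace('top','stand_a')]
for k in M:
    q=at(.024)[k][:,:2];
    if np.linalg.norm(q.mean(0)-[.589,-.19])<.06: print('stand',cv2.minAreaRect((q*1000).astype(np.float32)))
E
```

```text
bar 109 [ 0.58904706 -0.18759772] 117.20499893363845 [0.00959744 0.01929525]
((597.0647583007812, -188.88742065429688), (54.56060028076172, 66.54154205322266), 3.8431332111358643)
2
stand ((563.5306396484375, -146.6800079345703), (150.3866729736328, 60.368892669677734), 48.040157318115234)
```

```bash
python3 - <<'E'
from h import *
c=calibration('top');K=c['intrinsics'];o=-c['R'].T@c['t']
def at(p,z):
    r=c['R'].T@np.linalg.solve(K,[*p,1]);return (o+r*(z-o[2])/r[2])[:2]
ang=lambda a,b:np.degrees(np.arctan2(*(b-a)[::-1]))
L,B,R=[at(p,.024) for p in((293.75,148.75),(311.75,184.5),(348,167))]
print(L,B,R,(L+R)/2,ang(L,B),ang(B,R))
E1,E2=at((318.7,153.2),.169),at((338,143),.169);print('bar',E1,E2,ang(E2,E1),(E1+E2)/2)
b=cv2.imread('pics/top0.png');d=cv2.imread('pics/top3.png')
r=lambda i:cv2.resize(i[126:176,300:350],(400,400),interpolation=cv2.INTER_LANCZOS4)
cv2.imwrite('pics/c4.png',np.hstack([r(b),r(d)]))
E
```

```text
[ 0.62204654 -0.09950664] [ 0.50250529 -0.15281484] [ 0.55688246 -0.27232071] [ 0.5894645  -0.18591368] -155.96600882371766 -65.53367326935496
bar [ 0.57023007 -0.15642033] [ 0.59886354 -0.21323068] 116.74895770694688 [ 0.5845468  -0.18482551]
```

View pics/c4.png

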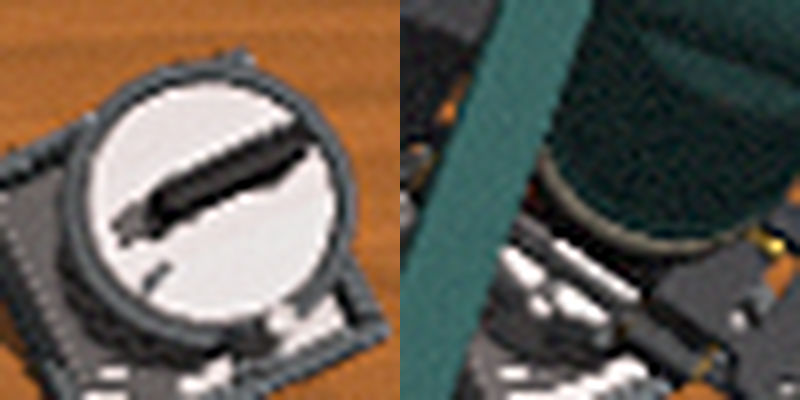

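The top crop shows the rib at (150,290) and the bar at about 22–25° in the image, giving a yaw of about 113.5°. The pin is now in line with the rib to within about 2°, so the lock angle is about 1.0. Next I go to the bar.

```bash
python3 -m inch '[[0,-14,0,0,0,0,0.7],[0,-14,0,0,0,0,0.7],[0,-14,0,0,0,0,0.7],[0,-14,0,0,0,0,0.7],[0,0,0,0,0,0.1,0.7],[0,0,0,0,0,0.1,0.7],[0,0,0,0,0,0.1,0.7],[0,0,0,0,0,0.1,0.7],[0,0,0,0,0,0.1,0.7],[0,0,0,0,0,0,0.7]]'; python3 - <<'E'
from h import *
a,d=shot('side','side4')
for t in('ring_pin','basket_grip','basket_mid'):
    for q in mark_of('side',t)[:1]: print(t,round(q['confidence'],2),np.round(q['xyz'],4))
cv2.imwrite('pics/c5.png',cv2.resize(a[90:200,160:270,::-1],(550,550),interpolation=cv2.INTER_CUBIC))
E
```

```text
time: 9.22
position: [0.5894, -0.1892, 0.3846]
tcp_rot: [-0.0, -0.204, 0.979, 0.0]
wrist_force: [0.1, -0.1, -0.3]
finger_gap: 0.701
ring_pin 0.79 [ 0.5389 -0.1525  0.1499]
basket_grip 0.74 [ 0.5948 -0.1973  0.1588]
basket_mid 0.7 [ 0.5926 -0.188   0.0902]
```

View pics/c5.png

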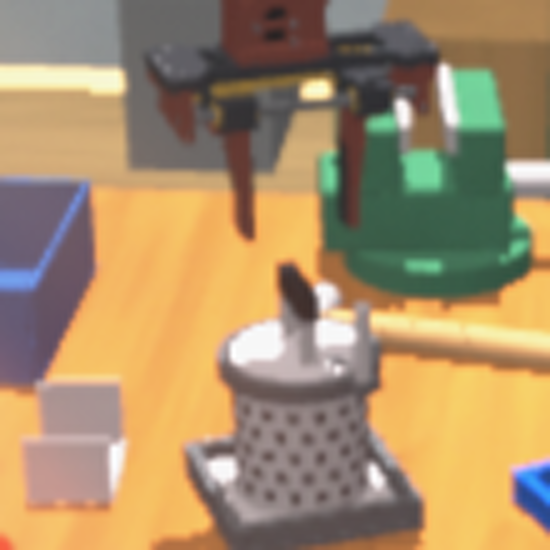

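The bar (295,290) lies centred between the fingertips (248,235 and 350,225). Now I lower and grip.

```bash
python3 -m inch '[[0,0,12,0,0,0,0.7],[0,0,12,0,0,0,0.7],[0,0,12,0,0,0,0.7],[0,0,12,0,0,0,0.7],[0,0,8,0,0,0,0.7],[0,0,5,0,0,0,0.7],[0,0,3,0,0,0,0.7],[0,0,0,0,0,0,0.7],[0,0,0,0,0,0,0.7],[0,0,0,0,0,0,0.7]]'; python3 -m inch '[[0,0,0,0,0,0,0.3],[0,0,0,0,0,0,0.3],[0,0,0,0,0,0,0.0],[0,0,0,0,0,0,0],[0,0,0,0,0,0,0],[0,0,0,0,0,0,0],[0,0,0,0,0,0,0],[0,0,0,0,0,0,0],[0,0,0,0,0,0,0],[0,0,0,0,0,0,0]]' 40
```

```text
time: 10.25
position: [0.5897, -0.1893, 0.3212]
tcp_rot: [0.0, -0.206, 0.979, -0.0]
wrist_force: [1.0, 0.3, -0.5]
finger_gap: 0.699
time: 11.08
position: [0.5896, -0.1891, 0.3205]
tcp_rot: [0.0, -0.206, 0.979, 0.0]
wrist_force: [0.9, 1.0, -1.9]
finger_gap: 0.154
```

```bash
python3 -m inch '[[0,0,-2,0,0,0,0],[0,0,-3,0,0,0,0],[0,0,-4,0,0,0,0],[0,0,-5,0,0,0,0],[0,0,-6,0,0,0,0],[0,0,-6,0,0,0,0],[0,0,-6,0,0,0,0],[0,0,-6,0,0,0,0],[0,0,-6,0,0,0,0],[0,0,-6,0,0,0,0]]'; python3 -m inch '[[0,0,-8,0,0,0,0],[0,0,-8,0,0,0,0],[0,0,-8,0,0,0,0],[0,0,-8,0,0,0,0],[0,0,-8,0,0,0,0],[0,0,-6,0,0,0,0],[0,0,-4,0,0,0,0],[0,0,-2,0,0,0,0],[0,0,0,0,0,0,0],[0,0,0,0,0,0,0]]';python3 - <<'E'
from h import *
a,d=shot('side','side5')
for t in('ring_pin','basket_grip','basket_mid','basket','lock_mark'):
    for q in mark_of('side',t)[:1]: print(t,round(q['confidence'],2),np.round(q['xyz'],4))
cv2.imwrite('pics/c6.png',cv2.resize(a[80:210,150:280,::-1],(550,550),interpolation=cv2.INTER_CUBIC))
E
```

```text
time: 11.92
position: [0.5894, -0.1892, 0.3715]
tcp_rot: [0.0, -0.206, 0.979, -0.0]
wrist_force: [0.8, -0.0, -4.9]
finger_gap: 0.158
time: 12.75
position: [0.5893, -0.1892, 0.4225]
tcp_rot: [-0.0, -0.206, 0.979, 0.0]
wrist_force: [0.6, -0.3, -5.3]
finger_gap: 0.153
ring_pin 0.79 [ 0.5397 -0.1525  0.2515]
basket_grip 0.7 [ 0.5914 -0.1963  0.2582]
basket_mid 0.72 [ 0.5911 -0.1922  0.1931]
basket 0.91 [ 0.5888 -0.1897  0.1133]
lock_mark 0.79 [ 0.5567 -0.1635  0.2179]
```

View pics/c6.png

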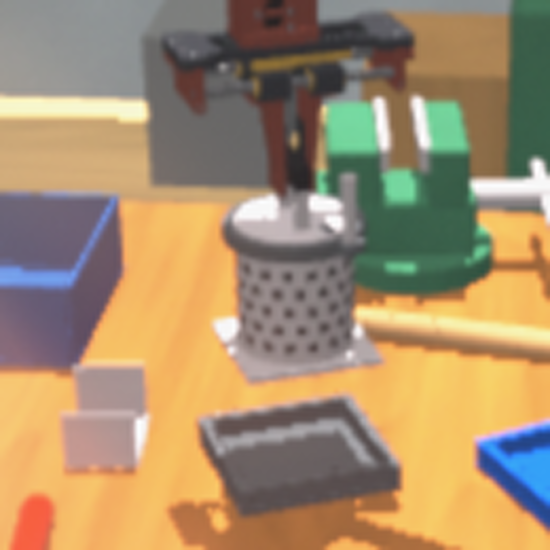

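The basket hangs level about 100 mm above its empty stand, with the pin by the rib. I let it settle and hand in.

```bash
python3 -m inch '[[0,0,0,0,0,0,0],[0,0,0,0,0,0,0],[0,0,0,0,0,0,0],[0,0,0,0,0,0,0],[0,0,0,0,0,0,0],[0,0,0,0,0,0,0],[0,0,0,0,0,0,0],[0,0,0,0,0,0,0],[0,0,0,0,0,0,0],[0,0,0,0,0,0,0]]'; python3 -c "from rig import hand_in; print(hand_in())"
```

```text
time: 13.88
position: [0.5894, -0.1892, 0.4227]
tcp_rot: [-0.0, -0.206, 0.979, 0.0]
wrist_force: [0.2, 0.4, -5.5]
finger_gap: 0.153
the job is handed in; nothing more can be done
None
```

I turned the lock ring clockwise by its pin, about 0.86 rad, to the locked mark. I then gripped the lid bar at 40 N, lifted the basket straight up about 102 mm, and handed in at 13.9 s with it still held. `hand_in()` reported no verdict.

**Last checks:**
- **Hold:** the arm was still, the opening was steady at 13.5 mm on the bar, and the wrist carried 5.5 N.
- **Height and level:** `basket_mid` read z ≈ 0.193 m, above the stand. The last picture shows the basket hanging level and clear of its stand.
- **Other things:** I saw nothing on the bench moved, but I did not measure this separately.

**Lock angle:** the pin stood at 140–144° and the rib at about 140°, so I take the ring to be at its mark. My estimates of the basket's yaw disagreed, from 112° to 117°. That puts the joint at about 0.95–1.08. One attempt to get the yaw from image masks gave no usable result.

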